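# Push the waiting vial rack home in the analyser's empty lane

### The arm

A 6-joint arm with a two-finger parallel gripper is mounted at the origin on the work surface. World frame = base frame: x ahead of the robot, y to its left, z up, the work surface at z = 0. Lengths are in m, angles in rad, forces in N, time in s.
With the tool pointing down it reaches from about 0.4 to 0.825 m from the base axis. Payload 7 kg.
Tool frame: the origin (TCP) lies at the very end of the fingers, on their centre line; the grasp point (between the pads) lies 19 mm behind it; z points along the fingers, x is the direction in which the jaws open and shut, and the axes are right-handed (so a half turn about z gives the same grasp; the last joint's range is limited). The gripper opens to 88 mm and grips with 3 to 60 N. Pads are 19 mm wide; open, the fingers measure 130 mm over their backs; the gripper's body (78 mm by 193 mm) begins 47 mm behind the grasp point.
Start: joints at [1.548, 0.359, 0.012, 0, -1.224, -0.288], TCP at [0.206, 0.643, 0.227] pointing down, gripper open.
Joint ranges: [-3.07, 3.07], [-1.43, 2.12], [-1.02, 1.25], [-3.03, 1.67], [-3.05, -0], [-3.03, 3.03]. Speed limits (rad/s): [2.39, 2.39, 3.01, 3.14, 3.14, 3.14].

### API

Orientations are given as [roll, pitch, yaw] about the fixed x, y, z axes, in that order (R = Rz(yaw) Ry(pitch) Rx(roll)).
In Python, from station import telemetry, grab_frame, arm, regions_of, pinpoint gives the robot as it stands. The module is installed in compiled form; this text tells all that it offers.
- The arm moves only by the shell command python3 -m inch 'ROWS' [FORCE]. ROWS is text: rows parted by semicolons, each of 7 numbers parted by spaces: the opening, from 0 (shut) to 1 (fully open), then the shift along the world's x, y, z in cm, then the turn, a rotation vector about the world's x, y, z in degrees. A call has 1 to 12 rows; each row is the pose to reach, as a shift and turn from the pose measured when the call began; what a row does not reach only later rows make up. A row lasts 1/8 s, in which the tool goes at most 62.5 mm and 10.7 degrees, less where a joint would pass 70% of its speed; a pose out of reach is approached as far as the arm can. A call with a gripper value outside its range is refused whole. The fingers move at their own pace and stop on an object; FORCE is the grip in N (left out, the last holds). Time passes only in rows, so rows that repeat a pose let the fingers close. It gives the time, the measured TCP pose, the force and the opening at its end, in the units of the state.
- telemetry.get_state(): the state, without advancing time (a new reading comes with each control period).
- grab_frame(name): name is "scene" or "side" or "wrist"; returns a dict with "pixels" (480x640x3 uint8, red, green, blue), "fx", "fy", "cx", "cy" (pixels), "dist_coeffs" ([k1, k2, p1, p2, k3] as OpenCV has them; the pictures are not rectified), "R" (3x3) and "t" (3): a world point X has camera coordinates R X + t. Camera axes: x right, y down, z forward; pixel columns grow to the right and rows downward; lengths in m; the calibration is good to about 2 mm. A picture is of the moment at which its call begins. There is no depth.
- arm.job_done(): hands the job in, once; it reports no verdict.
Trained networks look in the newest picture that a camera, given by its name, has taken for a name from the list of things; names that differ only in an ending like _2 or _b are one class to them, and where a whole thing is asked for, a point or a joint stands for the part that bears it (a point fixed in the world has none). Each returns a list of dicts, best first, with "p" (0 to 1); they miss things now and then, are a little off and sometimes report something else, mostly with a low value. They report only what shows in the picture. A call takes as long as a camera call. They do not tell look-alikes from the thing itself.
- regions_of(camera, name): "pixels" (480x640 bool, what is visible of it) and "bbox" ([left, top, right, bottom] in pixels, round what is visible of it).
- pinpoint(camera, name): "location" ([column, row] in pixels: a listed point, or the origin of a listed thing).
The state is a dict: "t": time; "q": joint angles; "qd": joint speeds; "joint_efforts": joint torques, N m; "eef_pos": TCP position; "ee_rot": TCP orientation; "force": force on the tool from outside, world axes, zero at the start; "moment": the same for the moment, N m; "width": finger opening in m.
Only numpy, scipy, OpenCV 4.12 (cv2) and the standard library are available. Lean on these libraries where they do the work, as an engineer would, in place of code of your own. Each camera call takes 0.05 s, during which the arm holds its last target. There are 200 camera calls.

### The job

A rack of sample vials is waiting on the bench in front of the analyser's loader. Nudge it into line with the one empty loading lane and push it along the bench until it is fully home against that lane's end stop. Only push on its outside with the fingers: do not grip it, reach around it with a finger on either side, lift it or tip it, and leave the two racks already loaded and everything else on the bench where they are.

Things in the scene. Friction and masses are not known exactly. Their poses are not given: they have to be found in the camera images.
- rack: The waiting rack: open-sided white plastic vial rack, two rows of six vials, 126 mm long, 44 mm wide; body 36 mm high, grey vial caps rise to 54 mm. Rack and vials are one solid piece, about 0.16 kg, loose on the bench (friction about 0.6). Origin under its centre at bench level; y along its length, x across it, z up. Its ends are alike; its -y end starts nearer the loader, 100 mm or more outside the lane mouths.
- lane_free: The empty lane, one of three alike at 80 mm spacing; any of the three may be the empty one. Aluminium end stop 46 mm high and two side guides 24 mm high, no raised floor: racks slide on the bench. Origin at bench level, middle of the stop's face; a rack is pushed in along -y, so the open mouth is on the +y side. A rack that is home has its centre at x = 0, y = 0.063.
- lane_free_mouth (a point): Middle of the empty lane's mouth at bench level, 105 mm before the stop's face on the lane's centre line. Here the guides are flared to 76 mm apart; over the next 38 mm they narrow to a straight channel 52 mm wide, 67 mm long up to the stop. A rack that is home sticks out 21 mm from the mouth. Axes as the lane's.
- rack_b: A rack already loaded, home in another lane; same pattern as the waiting one, 126 mm long, 44 mm wide; body 36 mm high, grey vial caps rise to 54 mm; loose. Origin under its centre, y along its length. Leave alone.
- rack_c: The other loaded rack, home in the remaining lane; same pattern, 126 mm long, 44 mm wide; body 36 mm high, grey vial caps rise to 54 mm; loose. Origin under its centre, y along its length. Leave alone.
- analyser: Benchtop analyser, fixed, white. Origin at bench level in the middle of the line of the three stops; -y goes into the machine. Behind the stops a sampler deck 75 mm high and 440 mm wide, from 14 to 176 mm in, with a sampling gantry over it to 215 mm high; then the housing, 445 mm high, 500 mm wide, from 176 mm in.
- pot_a: White lidded specimen pot, 65 mm across, 69 mm high, loose; origin under its centre. Leave alone.
- pot_b: White lidded specimen pot, 65 mm across, 69 mm high, loose; origin under its centre. Leave alone.
- pot_c: White lidded specimen pot, 65 mm across, 69 mm high, loose; origin under its centre. Leave alone.
- vial_a: Single loose capped vial standing upright, 13 mm across, 48 mm high; origin under its centre. Leave alone.
- vial_b: Single loose capped vial standing upright, 13 mm across, 48 mm high; origin under its centre. Leave alone.
- pen: Marker pen lying flat, loose, 130 mm long, 13 mm thick; origin under it near its middle, x along its length. Leave alone.
Mind the look-alikes: they are no part of the job. What is shaped like the rack but green is not meant.

How it is judged:
At the end, for the whole second after the job is handed in: The rack is at rest, upright on the bench in the empty lane: leading end within 3.5 mm of the stop, within 7 mm of the centre line and 0.09 rad of its direction. Loaded racks are within 6 mm, other loose things within 15 mm of where they began, upright (y of rack in the frame of lane_free between 0.058 and 0.0665 m and x of rack in the frame of lane_free between -0.007 and 0.007 m and angle between the y axis of rack and the y axis of lane_free, either way round below 0.09 rad and angle between rack's own z axis and vertical below 0.05 rad and height (world z) of rack below 0.004 m and linear speed of rack below 0.01 m/s and angular speed of rack below 0.1 rad/s and distance of each of rack_b, rack_c from where it was at the start of the episode below 0.006 m and distance of each of pot_a, pot_b, pot_c, vial_a, vial_b, pen from where it was at the start of the episode below 0.015 m and angle between each of pot_a, pot_b, pot_c, vial_a, vial_b, pen's own z axis and vertical below 0.1 rad); the robot touches nothing.
It fails at once if the waiting rack is lifted off the bench (more than 10 mm) (height (world z) of rack above 0.01 m).
It fails at once if the waiting rack is tipped (more than 0.2 rad) (angle between rack's own z axis and vertical above 0.2 rad).
It fails at once if the fingers are put around the waiting rack or its vials as for a grip: the point between the finger pads is within the rack's outline and lower than 60 mm above its underside (y of the grasp point in the frame of rack between -0.063 and 0.063 m and x of the grasp point in the frame of rack between -0.022 and 0.022 m and z of the grasp point in the frame of rack below 0.06 m).
It fails at once if a loaded rack is moved by more than 6 mm or tipped (distance of any of rack_b, rack_c from where it was at the start of the episode above 0.006 m or angle between any of rack_b, rack_c's own z axis and vertical above 0.1 rad).
It fails at once if a pot, loose vial or the pen is moved by more than 15 mm or knocked over (distance of any of pot_a, pot_b, pot_c, vial_a, vial_b, pen from where it was at the start of the episode above 0.015 m or angle between any of pot_a, pot_b, pot_c, vial_a, vial_b, pen's own z axis and vertical above 0.3 rad).
It also fails if it takes over 58 s, if anything falls off the work surface, if the arm or the gripper's body presses on something with over 40 N, if the wrist force passes 120 N, or if a joint passes its speed limit or range.

## Working session

There is one attempt and no reset: what is moved stays moved. The work goes in short steps, Python scripts to look and compute and a shell command to move; the robot and the scene stay as the last step left them, time stands still between calls to the robot, and variables do not carry over. Pictures are saved under pics/ and viewed, about 8 in all and at most 12, crops included, and the job is handed in when it is done.

```bash
mkdir -p pics; cat > h.py <<'E'
import numpy as np, cv2
from station import telemetry, grab_frame, arm, regions_of, pinpoint
def K(f): return np.array([[f['fx'],0,f['cx']],[0,f['fy'],f['cy']],[0,0,1.]])
def ray(f,px,z=0.):
    u=cv2.undistortPoints(np.array([[px]],float),K(f),np.array(f['dist_coeffs'],float))[0,0]
    R=np.array(f['R']);t=np.array(f['t']);c=-R.T@t;d=R.T@np.array([u[0],u[1],1])
    return c+d*(z-c[2])/d[2]
def proj(f,P):
    return cv2.projectPoints(np.array(P,float).reshape(-1,3),cv2.Rodrigues(np.array(f['R']))[0],np.array(f['t'],float),K(f),np.array(f['dist_coeffs'],float))[0][:,0]
def save(f,n): cv2.imwrite('pics/'+n+'.png',f['pixels'][:,:,::-1])
E
python3 - <<'E'
from h import *
s=telemetry.get_state();print(s['eef_pos'],s['ee_rot'],s['t'])
for c in('scene','side'):
    f=grab_frame(c);save(f,c+'0');R=np.array(f['R']);print(c,'cam',-R.T@np.array(f['t']))
    for n in('rack','lane_free','lane_free_mouth','pot_a','vial_a','pen','analyser'):
        for d in pinpoint(c,n)[:5]:
            print(n,round(d['p'],2),np.round(d['location']),ray(f,d['location']).round(3)[:2])
E
```

```text
[0.20627741 0.64217087 0.22560212] [-3.14146237e+00 -1.69898697e-03 -1.88170433e+00] 0.0
scene cam [1.2610233  0.39507009 0.58696232]
rack 0.86 [214. 236.] [ 0.642 -0.282]
rack 0.67 [346. 246.] [0.508 0.003]
rack 0.62 [383. 217.] [0.34  0.018]
rack 0.62 [374. 309.] [0.665 0.154]
rack 0.6 [323. 207.] [ 0.382 -0.139]
lane_free 0.65 [220. 215.] [ 0.562 -0.339]
lane_free_mouth 0.75 [250. 223.] [ 0.549 -0.247]
pot_a 0.78 [241. 305.] [ 0.794 -0.068]
pot_a 0.72 [479. 283.] [0.472 0.305]
vial_a 0.58 [293. 187.] [ 0.333 -0.268]
vial_a 0.51 [312. 335.] [0.785 0.09 ]
pen 0.58 [461. 239.] [0.331 0.222]
pen 0.35 [313. 336.] [0.787 0.093]
side cam [ 0.04365151 -0.54846406  0.5109239 ]
rack 0.83 [229. 298.] [0.344 0.007]
rack 0.81 [310. 213.] [0.658 0.139]
rack 0.76 [463. 300.] [ 0.642 -0.285]
rack 0.6 [410. 346.] [ 0.482 -0.287]
rack 0.6 [297. 334.] [ 0.373 -0.145]
lane_free_mouth 0.89 [415. 309.] [ 0.561 -0.24 ]
pot_a 0.83 [202. 218.] [0.46  0.298]
pot_a 0.83 [415. 225.] [ 0.794 -0.069]
pot_a 0.64 [256. 194.] [0.627 0.309]
vial_a 0.67 [329. 394.] [ 0.328 -0.263]
vial_a 0.51 [359. 205.] [0.776 0.087]
pen 0.75 [166. 255.] [0.326 0.211]
analyser 0.88 [471. 346.] [ 0.554 -0.353]
```

View pics/scene0.png

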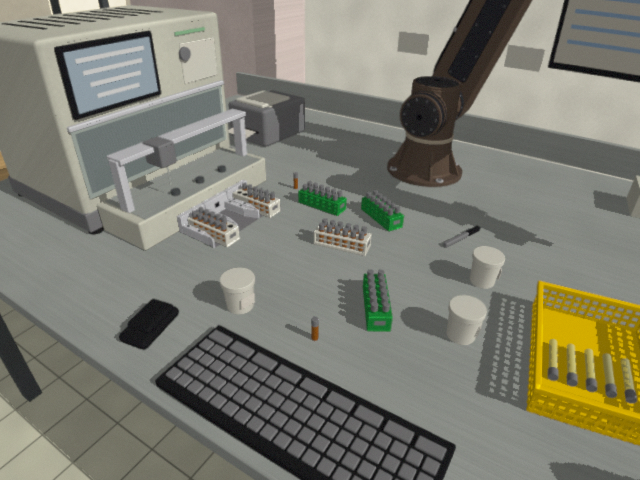

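View pics/side0.png

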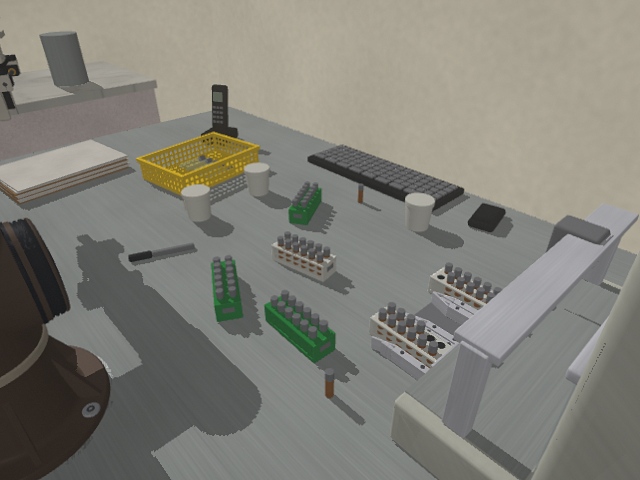

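The scene view shows the white waiting rack at about (343,237). Loaded racks sit at (214,228) and (258,200), so the middle lane is empty. Three green racks are decoys. In the side view the waiting rack is at about (304,255). Next I fit the rack poses to the masks.

```bash
cat >> h.py <<'E'
from scipy.optimize import minimize
def model(p):
    c,s=np.cos(p[2]),np.sin(p[2]);P=[]
    for x in(-.022,.022):
        for y in(-.063,.063):
            for z in(0,.036):P.append((x,y,z))
    for x in(-.011,.011):
        for y in(-.05,.05):
            for a in np.arange(8)*np.pi/4:P.append((x+.006*np.cos(a),y+.006*np.sin(a),.054))
    P=np.array(P);return np.c_[c*P[:,0]-s*P[:,1]+p[0],s*P[:,0]+c*P[:,1]+p[1],P[:,2]]
def fit(obs,p0):
    """obs: list of (frame,mask); hull-to-hull 1-IoU"""
    def hull(pts):
        im=np.zeros((960,1280),np.uint8);cv2.fillConvexPoly(im,np.round(cv2.convexHull(pts.astype(np.float32))*2*16).astype(np.int32),1,shift=4);return im>0
    H=[]
    for f,m in obs:
        n,l,st,_=cv2.connectedComponentsWithStats(m.astype(np.uint8));m=l==1+np.argmax(st[1:,4])
        ys,xs=np.nonzero(m);H.append(hull(np.r_[np.c_[xs,ys],np.c_[xs+1,ys+1],np.c_[xs+1,ys],np.c_[xs,ys+1]]-.5))
    def cost(p):
        e=0
        for (f,_),h in zip(obs,H):
            g=hull(proj(f,model(p)));e+=1-(g&h).sum()/(g|h).sum()
        return e/len(obs)
    best=min((minimize(cost,[p0[0],p0[1],a],method='Nelder-Mead',options=dict(initial_simplex=[[p0[0],p0[1],a],[p0[0]+.02,p0[1],a],[p0[0],p0[1]+.02,a],[p0[0],p0[1],a+.25]])) for a in(-.5,-.2,.1,.4)),key=lambda r:r.fun)
    return best.x,best.fun
def masks(cam,f,p0,tol=25):
    q=proj(f,[[p0[0],p0[1],.025]])[0];o=[]
    for d in regions_of(cam,'rack'):
        b=d['bbox'];c=np.array([(b[0]+b[2])/2,(b[1]+b[3])/2])
        if np.hypot(*(c-q))<tol:o.append((np.hypot(*(c-q)),d))
    return min(o,key=lambda t:t[0])[1]['pixels'] if o else None
E
python3 - <<'E'
from h import *
F={c:grab_frame(c) for c in('scene','side')}
for n,p0 in(('wait',(.508,.003)),('b',(.642,-.283)),('c',(.482,-.287))):
    obs=[(F[c],m) for c in F if (m:=masks(c,F[c],p0)) is not None]
    for o in ([obs]+([[x] for x in obs] if n=='wait' else [])):print(n,len(o),*fit(o,p0))
E
```

```text
wait 1 [ 0.51265341 -0.00495053  0.18891247] 0.06137491141034723
wait 1 [ 0.51265341 -0.00495053  0.18891247] 0.06137491141034723
b 2 [ 0.64026151 -0.2856034  -0.07302177] 0.18625576513049552
c 2 [ 0.47803429 -0.28325497 -0.08348411] 0.16545132865067136
```

```bash
R="24.4 -69 8 0 0 18"; python3 -m inch '0 24 -69 8 0 0 18;0 24 -69 8 0 0 18;0 24 -69 8 0 0 18;0 24 -69 8 0 0 18;0 24 -69 8 0 0 18;0 24 -69 8 0 0 18;0 24 -69 8 0 0 18;0 24 -69 8 0 0 18;0 24 -69 8 0 0 18;0 24 -69 8 0 0 18;0 24 -69 8 0 0 18;0 24 -69 8 0 0 18'
python3 -m inch '0 0 0 0 0 0 0' ; python3 - <<'E'
from h import *
s=telemetry.get_state();print(s['t'],s['eef_pos'],s['ee_rot'])
f=grab_frame('wrist');save(f,'w1');print(-np.array(f['R']).T@np.array(f['t']))
for n in('rack','lane_free','lane_free_mouth'):
    for d in pinpoint('wrist',n)[:5]:print(n,round(d['p'],2),np.round(d['location']),ray(f,d['location']).round(3)[:2])
E
```

```text
t: 2.7
eef_pos: [0.4468, -0.0497, 0.3073]
ee_rot: [-3.14, 0.0, -1.568]
force: [0.3, 0.9, -0.1]
width: 0.0001
t: 2.82
eef_pos: [0.4472, -0.0524, 0.3074]
ee_rot: [-3.14, -0.0, -1.573]
force: [0.8, 0.4, -1.1]
width: 0.0005
2.825 [ 0.44724807 -0.0524167   0.30741999] [-3.14025034e+00 -1.22085623e-04 -1.57322223e+00]
[ 0.51770003 -0.05401321  0.46585855]
rack 0.87 [285. 164.] [ 0.504 -0.012]
rack 0.87 [276. 277.] [0.338 0.005]
rack 0.86 [501.  56.] [ 0.635 -0.288]
rack 0.84 [152.  38.] [0.656 0.149]
rack 0.7 [378. 255.] [ 0.372 -0.145]
lane_free 0.64 [543. 123.] [ 0.555 -0.355]
lane_free_mouth 0.7 [465. 122.] [ 0.556 -0.252]
```

View pics/w1.png

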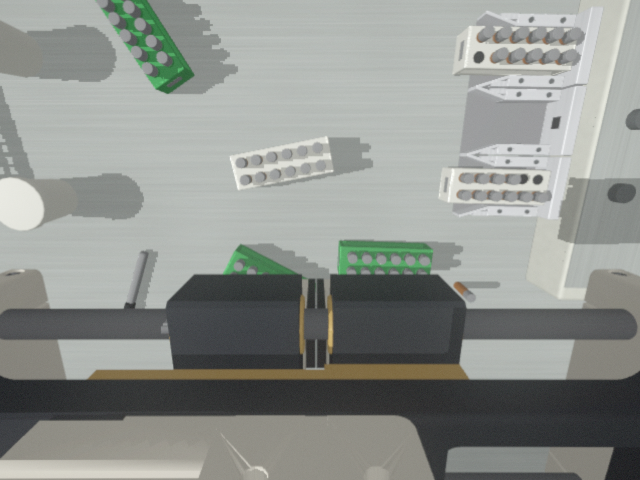

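The overhead wrist view shows the waiting rack at (282,163), the free lane with its mouth at about (465,122), and the loaded racks at (518,50) and (497,185). The lane's direction needs a closer look.

```bash
python3 - <<'E'
from h import *
f=grab_frame('wrist')
for n,p0 in(('wait',(.508,-.008)),('b',(.638,-.288)),('c',(.48,-.287))):
    m=masks('wrist',f,p0,40)
    if m is not None:print(n,*fit([(f,m)],p0))
im=f['pixels'][0:225,430:640,::-1];im=cv2.resize(im,None,fx=2.6,fy=2.6,interpolation=cv2.INTER_CUBIC)
cv2.imwrite('pics/w1c.png',im)
E
```

```text
wait [ 0.50547674 -0.01057123  0.19067613] 0.030090137857900268
b [ 0.63440025 -0.29072474 -0.02135155] 0.03233623326580071
c [ 0.47643055 -0.2867875  -0.02148584] 0.06509646111965917
```

View pics/w1c.png

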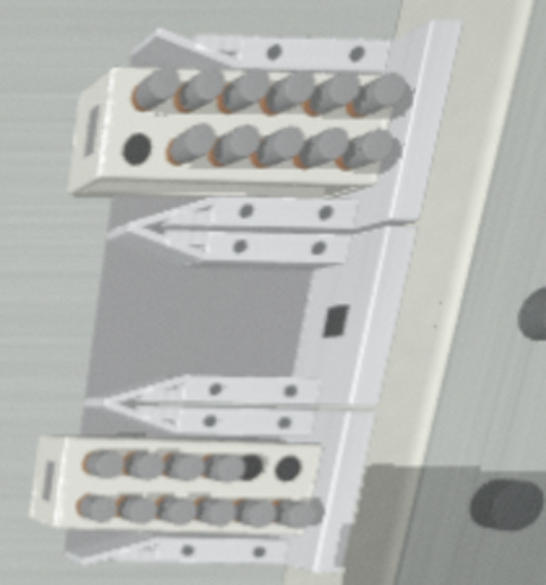

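```bash
python3 -m inch '0.6 0 4.2 -6 0 0 -1.2;0.6 0 4.2 -12 0 0 -1.2;0.6 0 4.2 -18 0 0 -1.2;0.6 0 4.2 -24 0 0 -1.2;0.6 0 4.2 -28 0 0 -1.2;0.6 0 4.2 -29.5 0 0 -1.2;0.6 0 4.2 -29.5 0 0 -1.2;0.6 0 4.2 -29.5 0 0 -1.2'
python3 - <<'E'
from h import *
f=grab_frame('wrist');save(f,'w2')
f=grab_frame('scene');cv2.imwrite('pics/s2.png',cv2.resize(f['pixels'][120:360,200:520,::-1],None,fx=2,fy=2))
E
```

```text
t: 4.22
eef_pos: [0.4473, -0.0062, 0.0131]
ee_rot: [-3.139, 0.001, -1.586]
force: [-0.4, 0.1, 0.6]
width: 0.0529
```

View pics/w2.png

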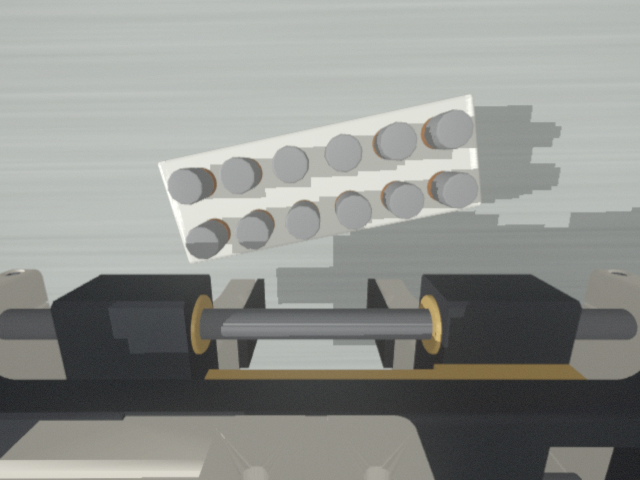

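The rack is right in front of the two open fingers, its +y end nearer them. Pushing on the side squares it up and moves it over.

```bash
python3 -m inch '0.6 1 0 -0.1 0 0 0;0.6 1.7 0 -0.1 0 0 0;0.6 2.4 0 -0.1 0 0 0;0.6 3.1 0 -0.1 0 0 -0.5;0.6 3.8 0 -0.1 0 0 -0.5;0.6 4.5 0 -0.1 0 0 -0.5;0.6 5.2 0 -0.1 0 0 -0.5;0.6 5.9 -0.1 -0.1 0 0 -0.5;0.6 6.5 -0.1 -0.1 0 0 -0.5;0.6 7 -0.1 -0.1 0 0 -0.5;0.6 7.3 -0.1 -0.1 0 0 -0.5;0.6 7.3 -0.1 -0.1 0 0 -0.5'
cat > m.py <<'E'
from h import *
import sys
p0=tuple(map(float,sys.argv[1:3]))
for c in sys.argv[3:]:
    f=grab_frame(c);m=masks(c,f,p0,60)
    save(f,'last_'+c)
    if m is None: print(c,'none');continue
    p,e=fit([(f,m)],p0);th=-.023;d=p[:2]-[.5554,-.2888]
    print(c,p.round(4),round(e,3),'lane x,y from home,yaw',np.round([d[0]*np.cos(th)+d[1]*np.sin(th),-d[0]*np.sin(th)+d[1]*np.cos(th),p[2]-th],4))
E
python3 m.py .55 -.01 wrist scene side
```

```text
t: 5.82
eef_pos: [0.5208, -0.0072, 0.0124]
ee_rot: [-3.138, 0.001, -1.596]
force: [0.1, -0.2, -0.1]
width: 0.0524
wrist [ 0.5537 -0.016  -0.0241] 0.054 lane x,y from home,yaw [-0.008   0.2727 -0.0011]
scene [ 0.5582 -0.0127 -0.0209] 0.03 lane x,y from home,yaw [-0.0036  0.2761  0.0021]
side [ 0.5848 -0.0369 -0.9558] 0.545 lane x,y from home,yaw [ 0.0236  0.2525 -0.9328]
```

```bash
python3 -m inch '0.6 0.3 0 0 0 0 0;0.6 0.6 0 0 0 0 0;0.6 0.8 0 0 0 0 0;0.6 0.8 0 0 0 0 0;0.6 0 0 0 0 0 0;0.6 -1.5 0 0 0 0 0;0.6 -2.5 0 0 0 0 0;0.6 -4 0 5 0 0 0;0.6 -6 0 11 0 0 0;0.6 -7 -2 17 0 0 0;0.6 -7 -4 23 0 0 0;0.6 -7 -5 29 0 0 0'
python3 -m inch '0 0 0 0 0 0 0;0 0 0 0 0 0 0'
python3 m.py .56 -.013 wrist scene side; python3 -c "
from h import *;print(telemetry.get_state()['q'])"
```

```text
t: 7.62
eef_pos: [0.449, -0.0577, 0.3034]
ee_rot: [-3.137, 0.002, -1.596]
force: [1.8, 0.2, 0.5]
width: 0.0525
t: 7.88
eef_pos: [0.4482, -0.0577, 0.3033]
ee_rot: [-3.136, 0.003, -1.596]
force: [-0.4, 0.4, -0.9]
width: 0.0378
wrist [ 0.5615 -0.0162 -0.0232] 0.016 lane x,y from home,yaw [-2.000e-04  2.727e-01 -2.000e-04]
scene [ 0.5643 -0.0138 -0.0361] 0.029 lane x,y from home,yaw [ 0.0026  0.2751 -0.0131]
side [ 0.5616 -0.0133 -0.07  ] 0.038 lane x,y from home,yaw [-1.000e-04  2.756e-01 -4.700e-02]
[ 3.09999661e-01 -6.58683110e-02 -3.24491725e-01 -2.71371143e-04
 -1.30910258e+00  1.23655584e+00]
```

```bash
python3 -m inch '0 3 4 0 0 0 -10;0 6 8 0 0 0 -20;0 9 12 0 0 0 -30;0 11.6 15 0 0 0 -40;0 11.6 15 0 0 0 -50;0 11.6 15 0 0 0 -60;0 11.6 15 -4 0 0 -70;0 11.6 15 -9 0 0 -80;0 11.6 15 -14 0 0 -90;0 11.6 15 -19 0 0 -90;0 11.6 15 -22 0 0 -90;0 11.6 15 -22 0 0 -90'
python3 m.py .562 -.015 wrist
```

```text
t: 9.68
eef_pos: [0.5628, 0.0916, 0.0796]
ee_rot: [-3.136, -0.004, 3.117]
force: [0.6, 0.8, 0.7]
width: 0.0004
wrist [ 0.5607 -0.0169 -0.0279] 0.01 lane x,y from home,yaw [-0.0009  0.2719 -0.0049]
```

View pics/last_wrist.png

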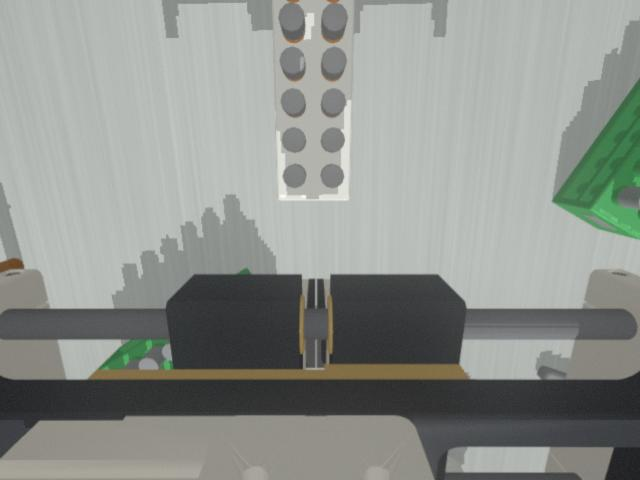

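```bash
python3 -m inch '0 0.1 0 -4 0 0 0.1;0 0.1 0 -6.7 0 0 0.1;0 0.1 -1 -6.7 0 0 0.1;0 0.1 -3 -6.7 0 0 0.1;0 0 -4.5 -6.7 0 0 0.1;0 0 -6.5 -6.7 0 0 0.1;0 -0.1 -8.5 -6.7 0 0 0.1;0 -0.1 -10.5 -6.7 0 0 0.1;0 -0.2 -12.5 -6.7 0 0 0.1;0 -0.2 -14.5 -6.7 0 0 0.1;0 -0.2 -15.5 -6.7 0 0 0.1;0 -0.2 -16 -6.7 0 0 0.1'
python3 m.py .559 -.14 wrist scene side
```

```text
t: 11.28
eef_pos: [0.563, -0.0682, 0.0157]
ee_rot: [-3.138, 0.001, 3.119]
force: [1.0, 1.7, 0.7]
width: 0.0002
wrist [ 0.5568 -0.1473 -0.0246] 0.019 lane x,y from home,yaw [-0.0019  0.1415 -0.0016]
scene [ 0.5788 -0.1431 -0.3669] 0.397 lane x,y from home,yaw [ 0.0201  0.1462 -0.3439]
side [ 0.5585 -0.1414 -0.0196] 0.03 lane x,y from home,yaw [-0.0003  0.1474  0.0034]
```

View pics/last_wrist.png

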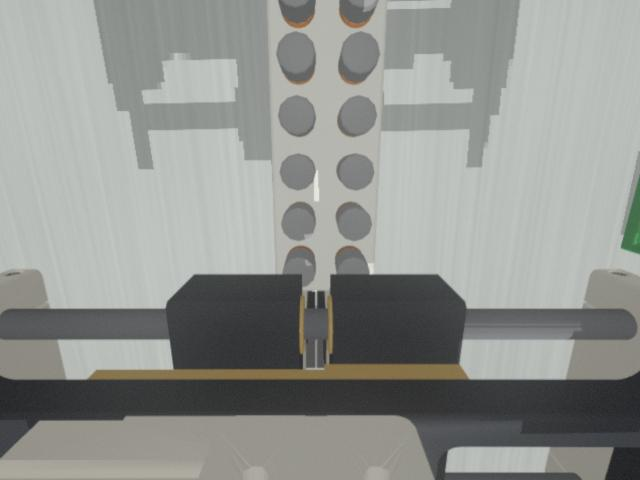

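```bash
python3 -m inch '0 -0.1 -1 0 0 0 0;0 -0.1 -2.5 0 0 0 0;0 -0.2 -4 0 0 0 0;0 -0.2 -5.5 0 0 0 0;0 -0.2 -7 0 0 0 0;0 -0.3 -8.5 0 0 0 0;0 -0.3 -10 0 0 0 0;0 -0.4 -11.3 0 0 0 0;0 -0.4 -12.3 0 0 0 0;0 -0.4 -13 0 0 0 0;0 -0.4 -13.3 0 0 0 0;0 -0.4 -13.3 0 0 0 0'
python3 m.py .556 -.28 wrist side scene
```

```text
t: 13.08
eef_pos: [0.559, -0.2002, 0.0157]
ee_rot: [-3.138, 0.001, 3.12]
force: [-0.7, 0.6, 0.5]
width: 0.0007
wrist [ 0.5528 -0.2793 -0.024 ] 0.025 lane x,y from home,yaw [-0.0028  0.0094 -0.001 ]
side [ 0.5644 -0.2624  0.1107] 0.187 lane x,y from home,yaw [0.0084 0.0266 0.1337]
scene [ 0.5708 -0.2494 -0.6577] 0.632 lane x,y from home,yaw [ 0.0145  0.0398 -0.6347]
```

Nearly home; small steps now, watching the force.

```bash
python3 -m inch '0 0 -0.3 0 0 0 0;0 0 -0.6 0 0 0 0;0 0 -0.7 0 0 0 0;0 0 -0.7 0 0 0 0'; python3 -m inch '0 0 -0.2 0 0 0 0;0 0 -0.3 0 0 0 0;0 0 -0.3 0 0 0 0'; python3 -m inch '0 0 -0.2 0 0 0 0;0 0 -0.2 0 0 0 0'
```

```text
t: 13.88
eef_pos: [0.5591, -0.2071, 0.0158]
ee_rot: [-3.138, 0.001, 3.12]
force: [0.7, 0.9, 0.3]
width: 0.0003
t: 14.25
eef_pos: [0.5591, -0.2102, 0.0158]
ee_rot: [-3.138, 0.001, 3.12]
force: [0.1, -0.3, 0.9]
width: 0.0005
t: 14.5
eef_pos: [0.5591, -0.2124, 0.0158]
ee_rot: [-3.138, 0.001, 3.12]
force: [0.1, 0.4, 0.2]
width: 0.0003
```

```bash
python3 -m inch '0 0 -0.2 0 0 0 0;0 0 -0.2 0 0 0 0'; python3 -m inch '0 0 -0.2 0 0 0 0;0 0 -0.2 0 0 0 0';python3 m.py .556 -.288 wrist
```

```text
t: 14.75
eef_pos: [0.5591, -0.2146, 0.0158]
ee_rot: [-3.138, 0.001, 3.12]
force: [0.8, -0.5, -0.5]
width: 0.0005
t: 15.0
eef_pos: [0.559, -0.216, 0.0158]
ee_rot: [-3.139, 0.001, 3.12]
force: [-1.0, 4.9, 1.5]
width: 0.0006
wrist [ 0.5527 -0.2945 -0.0224] 0.022 lane x,y from home,yaw [-0.0025 -0.0057  0.0006]
```

```bash
python3 -m inch '0 0 -0.15 0 0 0 0;0 0 -0.15 0 0 0 0'
```

```text
t: 15.35
eef_pos: [0.5591, -0.216, 0.0158]
ee_rot: [-3.14, 0.001, 3.12]
force: [-0.6, 11.3, 3.2]
width: 0.0007
```

Tool stopped and force rising to 11 N: the rack is against the stop. Retreat and look.

```bash
python3 -m inch '0 0 0.1 0 0 0 0;0 0 0.5 0 0 0 0;0 0 2 0 0 0 0;0 0 5 0 0 0 0;0 0 8 4 0 0 0;0 0 11 9 0 0 0;0 0 14 14 0 0 0;0 0 14 20 0 0 0;0 0 14 26 0 0 0;0 0 14 26 0 0 0'
python3 m.py .556 -.288 wrist side scene
python3 - <<'E'
from h import *
f=grab_frame('wrist')
for n,p0 in(('b',(.636,-.29)),('c',(.476,-.287))):
    m=masks('wrist',f,p0,50)
    if m is not None:print(n,*fit([(f,m)],p0))
E
```

```text
t: 16.6
eef_pos: [0.5613, -0.0753, 0.2817]
ee_rot: [-3.141, 0.011, 3.121]
force: [0.6, 0.2, -1.4]
width: 0.0004
wrist [ 0.5833 -0.3138  0.1589] 0.534 lane x,y from home,yaw [ 0.0285 -0.0244  0.1819]
side [ 0.5681 -0.2702  0.1042] 0.276 lane x,y from home,yaw [0.0123 0.0189 0.1272]
scene [ 0.5557 -0.2861 -0.033 ] 0.068 lane x,y from home,yaw [ 0.0002  0.0027 -0.01  ]
b [ 0.63374939 -0.29177771 -0.04704014] 0.02014415080391796
c [ 0.47541203 -0.28881414 -0.03110052] 0.02124316510590163
```

View pics/last_wrist.png

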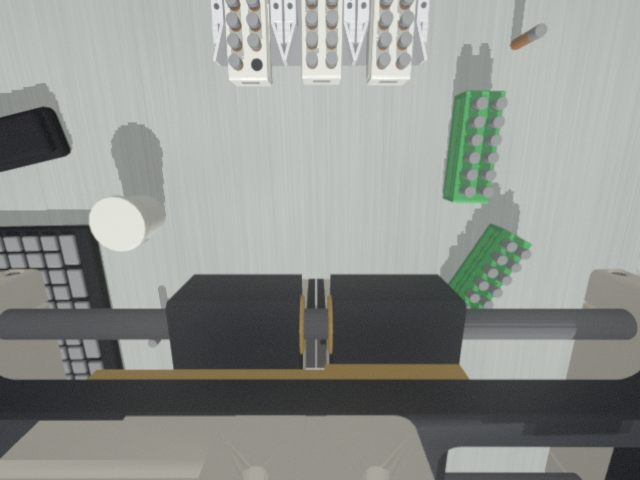

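View pics/last_scene.png

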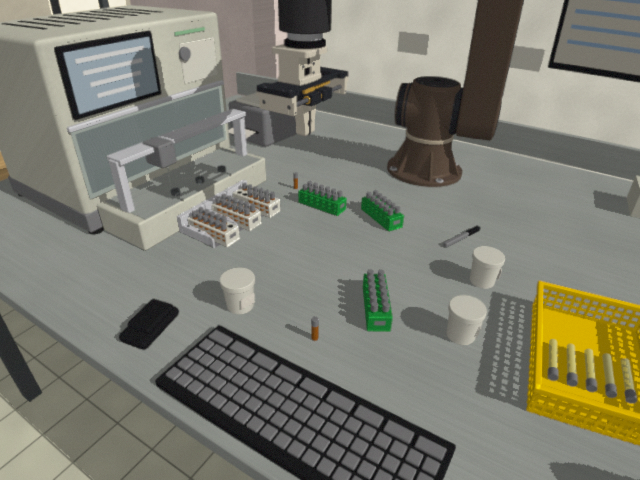

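The three rack ends line up at (250,83), (321,82) and (389,83). The other objects are where they were.

```bash
python3 -c "from station import arm;print(arm.job_done())"
```

```text
the job is handed in; nothing more can be done
None
```

The waiting rack is in the middle (empty) lane and against its end stop. I handed the job in with about 17 s of robot time used. It reports no verdict.

**What I did:** I pushed the rack's side with the fingers part-open, which squared it to the lane and centred it. I then pushed its far end with the fingers shut until it met the stop. The tool stopped moving there and the force rose from about 5 to 11 N. I backed off and raised the arm clear.

**Checks that agreed:**
- **Rack end:** in the last overhead picture it lines up with both loaded racks to about a pixel.
- **Scene camera fit:** 0.2 mm off the centre line, 2.7 mm short of home and 0.01 rad off in angle. That fit has an error of several millimetres.
- **Last wrist fit while pushing:** 2.5 mm off the centre line and straight. It read 5.7 mm past home, so its position along the lane was off.
- **Loaded racks:** measured within about 2 mm of where they started.
- **Pots, loose vials and pen:** they look unmoved in the scene picture; I did not measure them.

**Checks that failed:** after I backed off, the wrist fit and the side fit of the rack were unusable. The rack is cut off at the edge of the wrist picture, and the side fit matched poorly (in that view the gantry and loaded racks are in the way). I relied on the stop contact and the aligned ends instead.

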